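# Check a recessed reset key with a push gauge

## Robot

A 6-joint arm with a two-finger parallel gripper is mounted at the origin on the work surface. World frame = base frame: x ahead of the robot, y to its left, z up, the work surface at z = 0. Lengths are in mm, angles in rad, forces in N, time in s.
With the tool pointing down it reaches from about 300 to 775 mm from the base axis. Payload 14.6 kg.
Tool frame: the origin (TCP) lies between the finger pads; the fingertips stand 22 mm ahead of it and the grasp point (between the pads) lies 3 mm ahead of it (manip.tcp_to_tips is the distance from the TCP to the fingertips, in mm); y points along the fingers, z is the direction in which the jaws open and shut, and the axes are right-handed (so a half turn about y gives the same grasp; the last joint's range is limited). The gripper opens to 94 mm and grips with 3 to 60 N. Pads are 16 mm wide; open, the fingers measure 119 mm over their backs; the gripper's body (75 mm by 177 mm) begins 78 mm behind the grasp point.
Start: joints at [-1.406, 0.3, 1.521, -0, 1.321, -0.067], TCP at [126.345, -535.281, 196.246] pointing down, gripper open.
Joint ranges: [-3.03, 3.03], [-0.79, 2.21], [0.23, 2.52], [-1.04, 4.18], [0, 3.07], [-2.55, 2.55]. Speed limits (rad/s): [2.22, 2.22, 2.57, 3.14, 3.14, 3.14].

## Interface

Orientations are given as [roll, pitch, yaw] about the fixed x, y, z axes, in that order (R = Rz(yaw) Ry(pitch) Rx(roll)).
In Python, from cell import manip gives the robot as it stands.
- The arm moves only by the shell command python3 -m jog 'ROWS' [OPENING] [FORCE]. ROWS is JSON, one flat list of numbers, 6 for each row, row after row: the shift along the tool's x, y, z in mm, then the turn, a rotation vector about the tool's x, y, z in degrees. A call has 1 to 10 rows; each row is the pose to reach, as a shift and turn from the pose commanded when the call began, along the tool's axes at that moment; what a row does not reach only later rows make up. A row lasts 1/12 s, in which the tool goes at most 41.7 mm and 7.16 degrees, less where a joint would pass 70% of its speed; a pose out of reach is approached as far as the arm can. A call with a gripper value outside its range is refused whole. OPENING is the finger opening in mm, from 0 to 94, set as the call begins (- or left out, the last holds). The fingers move at their own pace and stop on an object; FORCE is the grip in N (left out, the last holds). Time passes only in rows, so rows that repeat a pose let the fingers close. It gives the time, the measured TCP pose, the force and the opening at its end, in the units of the state.
- manip.read_state(): the state, without advancing time (a new reading comes with each control period).
- manip.camera(name): name is "scene" or "top" or "wrist"; returns a dict with "img" (480x640x3 uint8, red, green, blue), "intrinsics" (3x3 intrinsics, pixels), "origin" and "orientation" of the camera in the world. Camera axes: x right, y down, z forward; pixel columns grow to the right and rows downward; lengths in mm; the calibration is good to about 2 mm. The wrist camera is an equidistant fisheye: a pixel r from the principal point sees the ray r / f radians off the axis. A picture is of the moment at which its call begins. There is no depth.
- manip.sign_off(): hands the job in, once; it reports no verdict.
Trained networks look in a picture, given as the dict that the camera call returned (one of the last four; its "shot" number tells which), for a name from the list of things; names that differ only in an ending like _2 or _b are one class to them, and where a whole thing is asked for, a point or a joint stands for the part that bears it (a point fixed in the world has none). Each returns a list of dicts, best first, with "score" (0 to 1); they miss things now and then, are a little off and sometimes report something else, mostly with a low value. They report only what shows in the picture. A call takes as long as a camera call. They do not tell look-alikes from the thing itself.
- manip.masks_of(thing, picture): "pixels" (480x640 bool, what is visible of it) and "xy" ([column, row] in pixels, amid what is visible of it).
- manip.tip_of(thing, picture): "xy" ([column, row] in pixels: a listed point, or the origin of a listed thing).
The state is a dict: "clock": time; "joints": joint angles; "qd": joint speeds; "effort": joint torques, N m; "eef_pos": TCP position; "eef_rot": TCP orientation; "wrist_force": force on the tool from outside, world axes, zero at the start; "moment": the same for the moment, N m; "finger_gap": finger opening in mm.
Only numpy, scipy, OpenCV 4.12 (cv2) and the standard library are available. Lean on these libraries where they do the work, as an engineer would, in place of code of your own. Each camera call takes 0.05 s, during which the arm holds its last target.

## Task

Check the reset key at the bottom of the deep round test port of the white power unit: take the bar push gauge (the slim straight metal barrel with a thin sprung rod) out of the tool rack and lower its rod upright down the port without touching the port's walls or the cover, which would spoil the reading. Press the key gently until the bold ring of the gauge's scale is at the barrel's mouth (5 N), never running the slide to its end stop, and finish while still holding the gauge there, upright, centred in the port and steady on the mark. Leave the screwdriver and the other things on the bench where they are.

Things in the scene. Friction and masses are not known exactly. Their poses are not given: they have to be found in the camera images.
- gauge: bar push gauge, 0.14 kg: slim straight round metal barrel, 20 mm diameter, 92 mm long (plus a 9 x 6 mm screw on top), dark knurl 48 to 78 mm above its lower end (the mouth). It stands upright in one of the rack's two holes, mouth flat on the rack's top, slide and rod hanging below. Origin: centre of the mouth; z up the barrel's axis. Grip it 45 to 70 mm above the mouth
- gauge_tip (a point): lower end of the gauge's rod, on its axis. Below the mouth come the scale slide (10 mm diameter, 24 mm long at rest) and the rod (6 mm diameter, 62 mm long, flat end): the tip is 86 mm below the mouth at rest, nearer as the slide is pressed in
- gauge_rod (a joint): how far slide and rod are pushed up into the barrel, m: 0 at rest, 0.020 at the end stop; spring 500 N/m without preload (1 N per 2 mm). Thin black rings on the slide 5, 15 and 20 mm below the mouth at rest, the bold 2 mm wide ring at 10 mm: it is at the mouth at 0.010, which is 5 N
- unit: power unit under test, fixed between two low aluminium rails: white cover 184 x 116 mm, 70 mm high, on a black base 206 x 126 mm (160 mm over the rails). Origin: centre of the underside; x along the long side towards the heat sink fins, z up; green terminal block at the -x end. Test port at x = +52, y = -26 mm, with a raised steel rim (32 mm outside, 3 mm high)
- port (a point): centre of the test port's mouth, level with the top of its steel rim, 73 mm above the bench. The bore is vertical and round, 22 mm in diameter, down to its floor 49 mm below the mouth. The top of the key is 42 mm below the mouth
- key_base: the reset key's switch, centred on the floor of the port: black disc 19 mm in diameter; it carries the key. Origin: centre of its underside, on the bore's floor, 49 mm below the port's mouth
- key (a joint): the grey reset key, a flat cap 15 mm in diameter: 0 released, 0.002 m fully down; it starts to move at about 0.9 N and is fully down at 3 N, so it stays fully down under 5 N
- rack: fixed aluminium tool rack: top plate 70 x 180 mm and 12 mm thick, its upper face 100 mm above the bench, on a base plate 86 x 196 mm. Origin: centre of the underside; y along the long side. Two tool holes of 14 mm diameter at y = +50 and -50 mm, short spare bits (14 mm high) between them
- driver: screwdriver in the rack's other hole: thicker waisted black handle, 29 mm at its widest, 80 mm high above the rack's top. Origin: centre of the handle's lower end. Leave alone
- tape: roll of amber tape lying flat, 72 mm in diameter, 19 mm high; origin: centre of its underside. Leave alone
- screw_bin: open grey bin of screws, 100 x 75 x 40 mm; origin: centre of its underside. Leave alone
- waiting_unit: a second, closed white power unit 206 x 126 x 70 mm without a port, waiting at the robot's left, fixed. Origin: centre of its underside
Mind the look-alikes: they are no part of the job. What is shaped like the rack but yellow is not meant.

How it is judged:
By the outcome, as a careful person would: the job done as asked, in the order asked, and still so for the second after the job is handed in, while the arm keeps its last pose, push and grip.
It also fails if it takes over 58 s, if anything falls off the work surface, if the arm or the gripper's body presses on something with over 40 N, if the wrist force passes 120 N, or if a joint passes its speed limit or range.

## Working session

There is one attempt and no reset: what is moved stays moved. The work goes in short steps, Python scripts to look and compute and a shell command to move; the robot and the scene stay as the last step left them, time stands still between calls to the robot, and variables do not carry over. Pictures are saved under pics/ and viewed, and the job is handed in when it is done.

```bash
ls; mkdir -p pics
cat > h.py <<'E'
import numpy as np, cv2
from cell import manip
from scipy.spatial.transform import Rotation as R
def rot(c):
    o=np.array(c["orientation"],float)
    return o if o.shape==(3,3) else R.from_euler('xyz',o).as_matrix()
def save(c,n): cv2.imwrite('pics/'+n,c["img"][:,:,::-1])
def ray(c,xy,fish=False):
    K=np.array(c["intrinsics"]);x=(xy[0]-K[0,2])/K[0,0];y=(xy[1]-K[1,2])/K[1,1]
    if fish:
        r=np.hypot(x,y);s=np.sin(r)/r if r>1e-9 else 1;d=np.array([x*s,y*s,np.cos(r)])
    else: d=np.array([x,y,1.])
    d=rot(c)@d
    return np.array(c["origin"],float),d/np.linalg.norm(d)
def atz(c,xy,z,fish=False):
    o,d=ray(c,xy,fish);return o+d*(z-o[2])/d[2]
def proj(c,p,fish=False):
    K=np.array(c["intrinsics"]);q=rot(c).T@(np.array(p,float)-np.array(c["origin"]))
    if fish:
        n=np.hypot(q[0],q[1]);t=np.arctan2(n,q[2]);q=np.array([q[0]/n*t,q[1]/n*t,1]) if n>1e-9 else np.array([0,0,1.])
    else: q=q/q[2]
    return np.array([K[0,0]*q[0]+K[0,2],K[1,1]*q[1]+K[1,2]])
E
python3 - <<'E'
from h import *
print(manip.read_state())
for n in("scene","top","wrist"):
    c=manip.camera(n);save(c,n+'0.png');print(n,c["origin"],c["orientation"],c["intrinsics"],c["shot"])
    for t in("gauge","rack","unit","port","driver"):
        f=manip.tip_of(t,c) ; print(t,[(np.round(d["xy"]),round(d["score"],2)) for d in f][:4])
E
```

```text
pics
{'clock': 0.0, 'joints': array([-1.40560743e+00,  3.00456290e-01,  1.52156409e+00, -9.37319922e-06,
        1.32071483e+00, -6.65863932e-02]), 'qd': array([-5.10503801e-04,  1.54579572e-05,  8.31834565e-04, -1.97774574e-04,
       -2.54730505e-04,  7.43467162e-04]), 'effort': array([-8.86130438e-04, -5.31805766e+01, -3.52739453e+01,  7.08010560e-02,
        2.43405683e-02, -9.42661518e-05]), 'eef_pos': array([ 126.29551584, -535.02525711,  195.70165452]), 'eef_rot': array([-1.57193695e+00,  6.69633101e-05, -2.90981508e+00]), 'wrist_force': array([-0.14718939,  0.09493171, -0.11331825]), 'moment': array([ 0.0496585 , -0.01611062,  0.02518442]), 'finger_gap': 94.20396608614686}
scene [1335.47582234 -107.06154607  995.73976323] [-2.4313688  -0.00280084  1.39460785] [[525.6803533    0.         319.80320525]
 [  0.         525.6803533  228.78823817]
 [  0.           0.           1.        ]] 1
gauge [(array([188., 239.]), 0.66)]
rack [(array([210., 194.]), 0.92), (array([222., 260.]), 0.58)]
unit [(array([381., 232.]), 0.59)]
port [(array([369., 221.]), 0.95)]
driver [(array([234., 232.]), 0.93)]
top [ 468.95836809   40.41381584 1248.7270563 ] [-3.07269066 -0.01758421 -1.58302749] [[471.65908615   0.         319.51579961]
 [  0.         471.65908615 242.72359483]
 [  0.           0.           1.        ]] 2
gauge [(array([426., 240.]), 0.47)]
rack [(array([406., 327.]), 0.73), (array([402., 243.]), 0.7)]
unit [(array([250., 255.]), 0.69)]
port [(array([266., 246.]), 0.89)]
driver [(array([390., 243.]), 0.74), (array([494., 203.]), 0.69)]
wrist [ 204.61568054 -516.09318377  384.48662747] [ 2.86494416e+00  5.31789139e-04 -1.33922762e+00] [[371.64829954   0.         320.24109205]
 [  0.         371.64829954 235.78174505]
 [  0.           0.           1.        ]] 3
gauge []
rack []
unit []
port []
driver []
```

View pics/scene0.png

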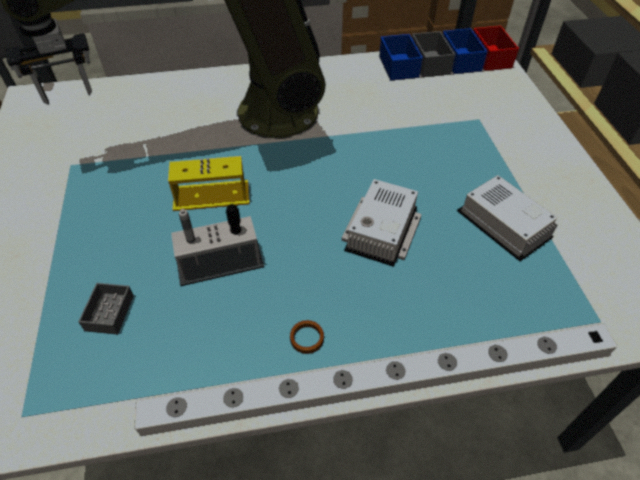

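View pics/top0.png

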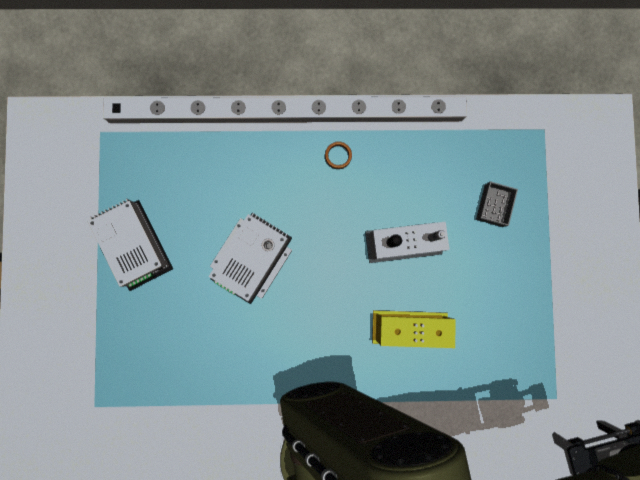

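View pics/wrist0.png

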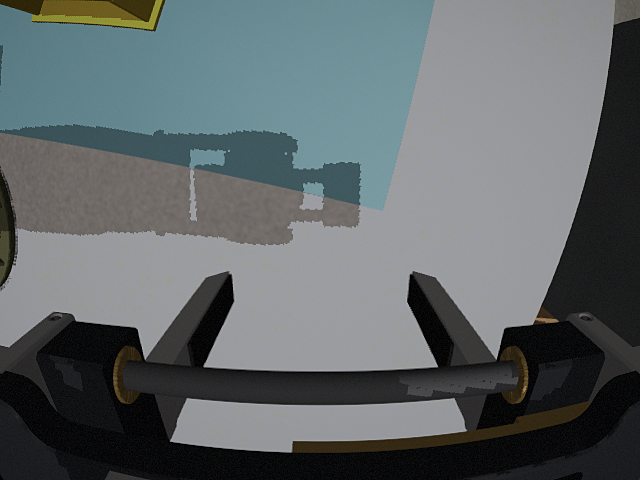

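The scene view shows a slim metal tool at (186,226) in the grey rack and a thick black handle at (234,218). The yellow look-alike rack at (208,170) is empty. So the gauge is the tool at (186,226), or (434,237) in the top view. Next I'll check a close crop and measure.

Run:
```python
from h import *
s=manip.camera("scene");t=manip.camera("top")
a=cv2.resize(s["img"][180:300,150:290],None,fx=4,fy=4,interpolation=cv2.INTER_CUBIC)
b=cv2.resize(t["img"][205:285,345:465],None,fx=4,fy=4,interpolation=cv2.INTER_CUBIC)
cv2.imwrite('pics/crop1.png',a[:,:,::-1]);cv2.imwrite('pics/crop2.png',b[:,:,::-1])
def tri(p,q):
    o1,d1=ray(s,p);o2,d2=ray(t,q)
    A=np.stack([d1,-d2],1);k=np.linalg.lstsq(A,o2-o1,rcond=None)[0]
    u,v=o1+k[0]*d1,o2+k[1]*d2;return np.round((u+v)/2,1),np.round(np.linalg.norm(u-v),1)
def tips(n): return manip.tip_of(n,s),manip.tip_of(n,t)
for n in("gauge","gauge_tip","port","rack","driver","unit"):
    A,B=tips(n)
    for x in A[:2]:
        for y in B[:2]: print(n,np.round(x["xy"],1),np.round(y["xy"],1),tri(x["xy"],y["xy"]))
for n,z in(("gauge",100),("port",73),("driver",100),("rack",0),("unit",0)):
    A,B=tips(n)
    print(n,[np.round(atz(s,x["xy"],z),1) for x in A],[np.round(atz(t,x["xy"],z),1) for x in B])
```

```text
gauge [189.4 239. ] [430. 238.] (array([ 556.5, -255.6,   98.3]), np.float64(6.2))
port [367.6 222.2] [266.3 245.8] (array([544.3, 152.1,  61.4]), np.float64(1.1))
rack [210.6 193.3] [403.2 242.4] (array([ 538.2, -179.4,  209.4]), np.float64(29.8))
rack [210.6 193.3] [405.4 327.9] (array([ 327.7, -210.9,    5. ]), np.float64(12.1))
rack [221.6 264. ] [403.2 242.4] (array([ 554.1, -204.8,   -7.9]), np.float64(4.5))
rack [221.6 264. ] [405.4 327.9] (array([ 293.1, -252.7, -336.4]), np.float64(38.4))
driver [233.9 232.7] [388.3 244. ] (array([ 543.5, -156.5,   84.6]), np.float64(9.7))
driver [109.4 312.8] [388.3 244. ] (array([ 589.8, -323.3,  -67.1]), np.float64(297.5))
unit [382.2 231.7] [248.6 256.2] (array([521. , 203.4, -10.4]), np.float64(6.4))
unit [382.2 231.7] [392.5 240.8] (array([6.153e+02, 2.000e-01, 2.164e+02]), np.float64(312.6))
gauge [array([ 557.1, -258.4,  100. ])] [array([ 556.6, -252. ,  100. ])]
port [array([554. , 148.3,  73. ])] [array([543.6, 151.5,  73. ])]
driver [array([ 555.8, -160.4,  100. ]), array([ 721. , -416.8,  100. ])] [array([ 543. , -149.1,  100. ])]
rack [array([ 320.8, -217.5,    0. ]), array([ 560.8, -201.8,    0. ])] [array([ 553.3, -205.5,    0. ]), array([ 327.9, -205.7,    0. ])]
unit [array([529.2, 197. ,   0. ])] [array([521.3, 205.2,   0. ]), array([ 557.9, -177. ,    0. ])]
```

View pics/crop1.png

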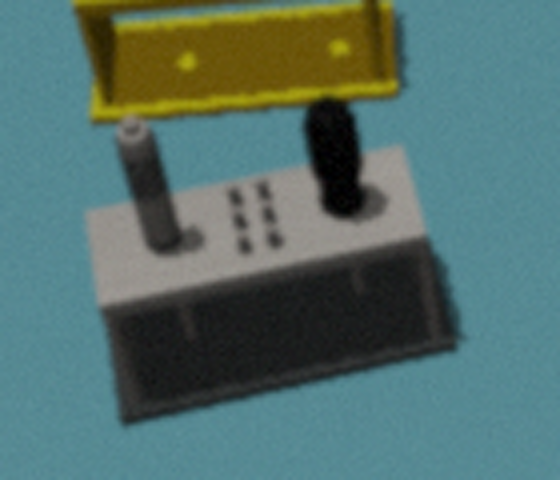

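View pics/crop2.png

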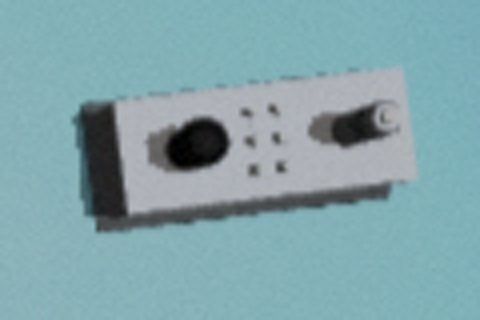

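The crops confirm it: the slim grey barrel with a screw on top is the gauge, at about (557,-254) on the grey rack. The black waisted handle is the driver. I'll move above the gauge.

```bash
python3 -m jog '[-48,-9,-17,0,0,0, -97,-19,-35,0,0,0, -145,-28,-52,0,0,0, -194,-38,-70,0,0,0, -242,-47,-87,0,0,0, -290,-56,-105,0,0,0, -339,-66,-122,0,0,0, -387,-75,-140,0,0,0, -436,-85,-157,0,0,0, -484,-94,-174,0,0,0]' 50 40
python3 - <<'E'
from h import *
s=manip.read_state();print(s["clock"],s["eef_pos"],s["eef_rot"])
E
```

```text
clock: 2.93
eef_pos: [471.2, -310.0, 271.8]
eef_rot: [-1.57, 0.0, -2.91]
wrist_force: [0.4, -1.6, 0.2]
finger_gap: 50.0
2.9333 [ 471.20836917 -309.97959379  271.78845943] [-1.57044008e+00  2.43624352e-04 -2.90971973e+00]
```

```bash
python3 -m jog '[-35,-6,-12,0,0,0, -60,-12,-24,0,0,0, -90,-18,-32,0,0,0, -90,-18,-32,0,0,0, -90,-18,-32,0,0,0]'
python3 - <<'E'
from h import *
s=manip.read_state();print(s["clock"],s["eef_pos"],s["eef_rot"])
c=manip.camera("wrist");save(c,'w1.png')
for n,z in(("gauge",100),("rack",0),("driver",100),("port",73)):
    print(n,[(np.round(d["xy"]),round(d["score"],2),np.round(atz(c,d["xy"],z,True),1)) for d in manip.tip_of(n,c)])
m=manip.masks_of("gauge",c)
print([(d["score"],d["xy"]) for d in m])
E
```

```text
clock: 3.35
eef_pos: [550.8, -258.9, 288.8]
eef_rot: [-1.571, -0.0, -2.908]
wrist_force: [-0.1, -0.3, 0.1]
finger_gap: 50.2
3.35 [ 550.75021231 -258.85098181  288.79362745] [-1.57101803e+00 -3.08381856e-04 -2.90776336e+00]
gauge [(array([319., 198.]), 0.66, array([ 563.5, -253.8,  100. ]))]
rack [(array([259., 335.]), 0.79, array([ 326. , -217.4,    0. ])), (array([283., 179.]), 0.65, array([ 559.9, -206.7,    0. ]))]
driver [(array([226., 190.]), 0.92, array([ 550.7, -156.9,  100. ]))]
port [(array([ 27., 144.]), 0.86, array([550.9, 152.7,  73. ]))]
[(0.83, [321.2, 213.4])]
```

View pics/w1.png

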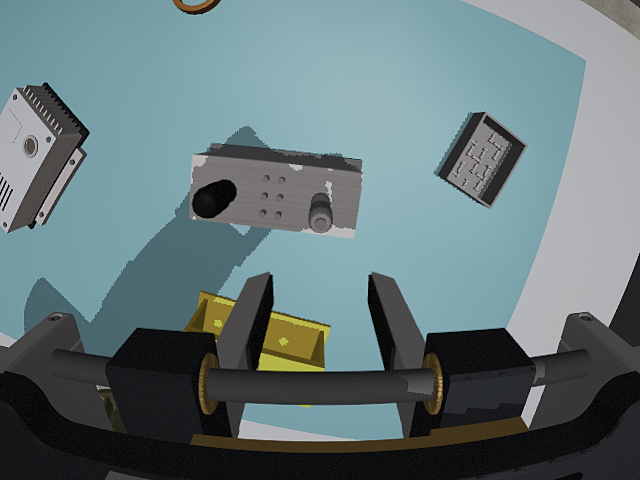

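Run:
```python
from h import *
c=manip.camera("wrist")
a=cv2.resize(c["img"][165:245,170:370],None,fx=4,fy=4,interpolation=cv2.INTER_CUBIC)
cv2.imwrite('pics/w1c.png',a[:,:,::-1])
m=manip.masks_of("gauge",c)[0]["pixels"];ys,xs=np.where(m);print(xs.min(),xs.max(),ys.min(),ys.max())
for y in range(ys.min(),ys.max()+1,4): r=np.where(m[y])[0];print(y,r.min(),r.max())
for p in((556,-254),(560,-254),(563,-254)):
  print(p,[np.round(proj(c,(*p,z),True),1) for z in(100,192,198)])
```

```text
307 331 191 230
191 316 322
195 311 326
199 310 329
203 310 329
207 309 330
211 307 331
215 307 331
219 307 331
223 308 330
227 311 326
(556, -254) [array([316.6, 203.6]), array([315.4, 225.5]), array([315.4, 227.4])]
(560, -254) [array([317.5, 199.9]), array([316.6, 220.8]), array([316.5, 222.6])]
(563, -254) [array([318.1, 197.1]), array([317.4, 217.2]), array([317.4, 218.9])]
```

View pics/w1c.png

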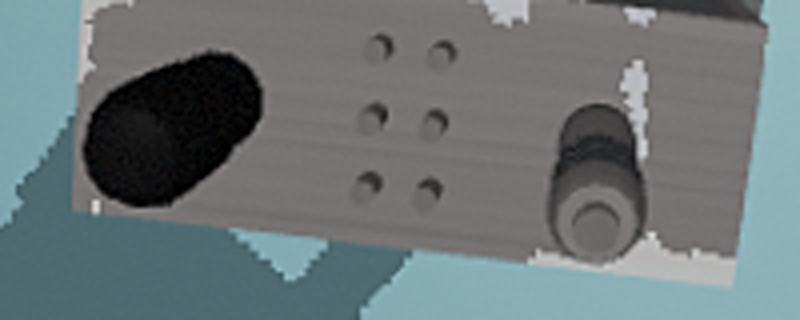

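The screw is at (319,220), midway between the fingers (columns 270 and 370). That puts the gauge at about (560.5,-255.5), so I'll align and descend.

```bash
python3 -m jog '[-10,10,-1,0,0,0, -10,35,-1,0,0,0, -10,65,-1,0,0,0, -10,65,-1,0,0,0, -10,65,-1,0,0,0, -10,65,-1,0,0,0]'
python3 - <<'E'
from h import *
s=manip.read_state();print(s["clock"],s["eef_pos"],s["eef_rot"])
c=manip.camera("wrist");save(c,'w2.png')
print([np.round(proj(c,(560.5,-255.5,z),True),1) for z in(100,192,198)])
E
```

```text
clock: 4.25
eef_pos: [560.1, -256.5, 225.7]
eef_rot: [-1.57, 0.001, -2.91]
wrist_force: [-0.2, 0.5, 0.6]
finger_gap: 50.0
4.25 [ 560.07422154 -256.54323499  225.65447595] [-1.56976254e+00  1.23336142e-03 -2.90974868e+00]
[array([320. , 225.8]), array([320. , 261.5]), array([320. , 264.8])]
```

View pics/w2.png

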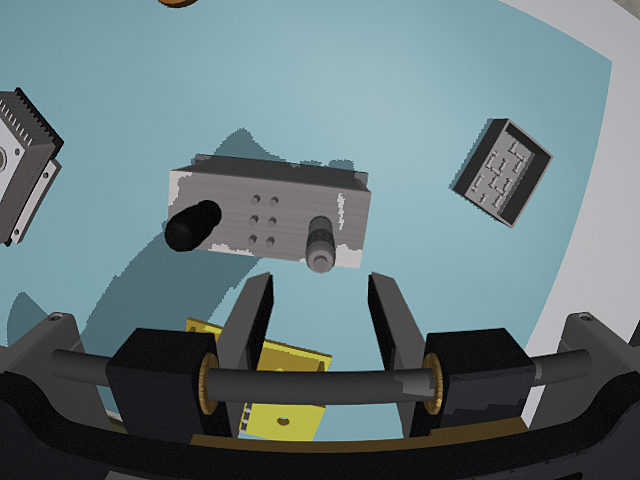

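The screw top is at (320,262) against a predicted (320,264.8), so the alignment is within about 1.5 mm. Descending.

```bash
python3 -m jog '[0,12,0,0,0,0, 0,30,0,0,0,0, 0,48,0,0,0,0, 0,60,0,0,0,0, 0,65,0,0,0,0, 0,65,0,0,0,0, 0,65,0,0,0,0]'
python3 - <<'E'
from h import *
s=manip.read_state();print(s["clock"],s["eef_pos"],s["eef_rot"])
c=manip.camera("wrist");save(c,'w3.png')
print([np.round(proj(c,(560.5,-255.5,z),True),1) for z in(100,192,198)])
E
```

```text
clock: 4.88
eef_pos: [559.8, -256.6, 159.9]
eef_rot: [-1.57, 0.001, -2.91]
wrist_force: [0.1, -0.4, 0.4]
finger_gap: 50.2
4.8833 [ 559.75527557 -256.58148241  159.91886869] [-1.57018930e+00  6.65709121e-04 -2.90982135e+00]
[array([320.1, 248.4]), array([320.1, 308.2]), array([320.1, 314.1])]
```

View pics/w3.png

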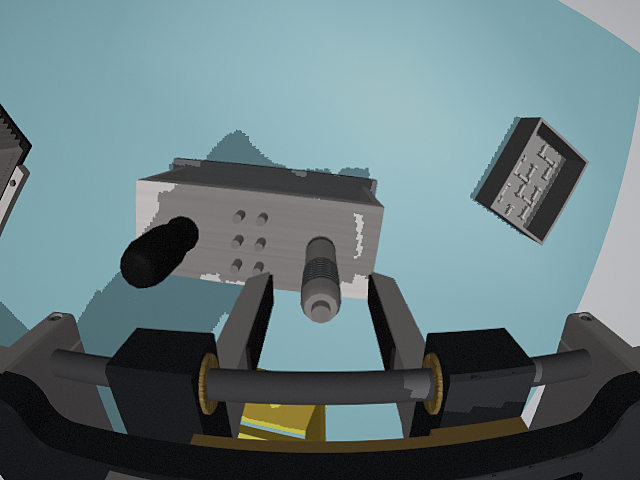

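```bash
python3 -m jog '[-1.5,0,0,0,0,0, -1.5,0,0,0,0,0]'; python3 -m jog '[0,0,0,0,0,0, 0,0,0,0,0,0, 0,0,0,0,0,0, 0,0,0,0,0,0, 0,0,0,0,0,0, 0,0,0,0,0,0]' 12 40;python3 -m jog '[0,0,0,0,0,0, 0,0,0,0,0,0,0,0,0,0,0,0, 0,0,0,0,0,0]'
python3 - <<'E'
from h import *
s=manip.read_state();print(s["clock"],s["eef_pos"],s["eef_rot"],s["wrist_force"],s["moment"])
c=manip.camera("wrist");save(c,'w4.png')
E
```

```text
clock: 5.1
eef_pos: [561.4, -256.2, 160.0]
eef_rot: [-1.57, 0.001, -2.91]
wrist_force: [0.9, -0.0, 0.5]
finger_gap: 49.9
clock: 5.6
eef_pos: [560.9, -256.1, 159.2]
eef_rot: [-1.571, 0.0, -2.91]
wrist_force: [-0.1, -0.4, 0.6]
finger_gap: 19.2
clock: 5.93
eef_pos: [560.9, -256.1, 159.2]
eef_rot: [-1.571, -0.0, -2.91]
wrist_force: [0.8, -1.0, 0.6]
finger_gap: 19.0
5.9333 [ 560.9221317  -256.12506547  159.17224447] [-1.57072078e+00 -3.57500881e-05 -2.90981464e+00] [ 0.82690123 -0.97654736  0.6075115 ] [-0.14415596 -0.03597253 -0.03417121]
```

View pics/w4.png

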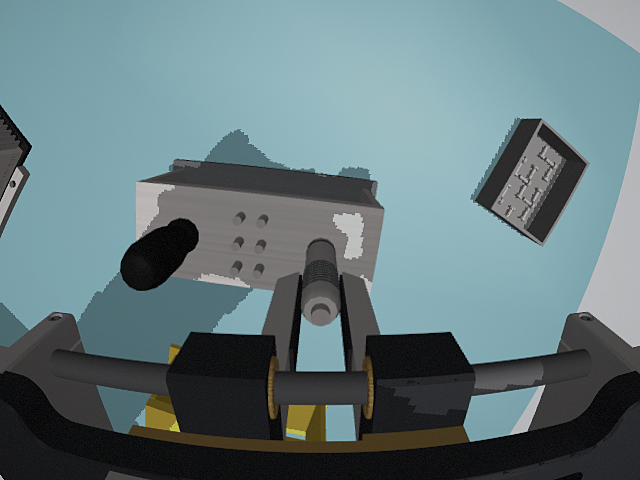

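The gauge is held between the pads (gap 19 mm). Lifting straight up.

```bash
python3 -m jog '[0,-4,0,0,0,0, 0,-12,0,0,0,0, 0,-24,0,0,0,0, 0,-40,0,0,0,0, 0,-58,0,0,0,0, 0,-78,0,0,0,0, 0,-98,0,0,0,0, 0,-118,0,0,0,0, 0,-138,0,0,0,0, 0,-158,0,0,0,0]';python3 -m jog '[0,-15,0,0,0,0, 0,-27,0,0,0,0, 0,-27,0,0,0,0, 0,-27,0,0,0,0, 0,-27,0,0,0,0]'
python3 - <<'E'
from h import *
s=manip.read_state();print(s["clock"],s["eef_pos"],s["eef_rot"],s["wrist_force"],s["moment"])
c=manip.camera("wrist");save(c,'w5.png')
for n in("gauge","gauge_tip","port"): print(n,[(np.round(d["xy"],1),round(d["score"],2)) for d in manip.tip_of(n,c)])
p=s["eef_pos"];print([np.round(proj(c,p-[0,0,h],True),1) for h in(3,59,145)])
E
```

```text
clock: 6.82
eef_pos: [560.7, -255.9, 319.6]
eef_rot: [-1.57, 0.001, -2.91]
wrist_force: [0.3, 0.4, -2.0]
finger_gap: 19.5
clock: 7.23
eef_pos: [560.7, -256.0, 343.6]
eef_rot: [-1.571, -0.001, -2.91]
wrist_force: [0.4, 0.9, -1.0]
finger_gap: 19.3
7.2333 [ 560.7475042  -255.96124713  343.60161987] [-1.57140338e+00 -6.75908541e-04 -2.90975764e+00] [ 0.39947094  0.88564641 -1.00823781] [-0.02901924  0.04145653  0.00430456]
gauge []
gauge_tip [(array([321.4, 223.8]), 0.71)]
port [(array([322.5, 221.3]), 0.65), (array([ 54.9, 149.2]), 0.64)]
[array([321.7, 281.2]), array([321.5, 250. ]), array([321.3, 221. ])]
```

View pics/w5.png

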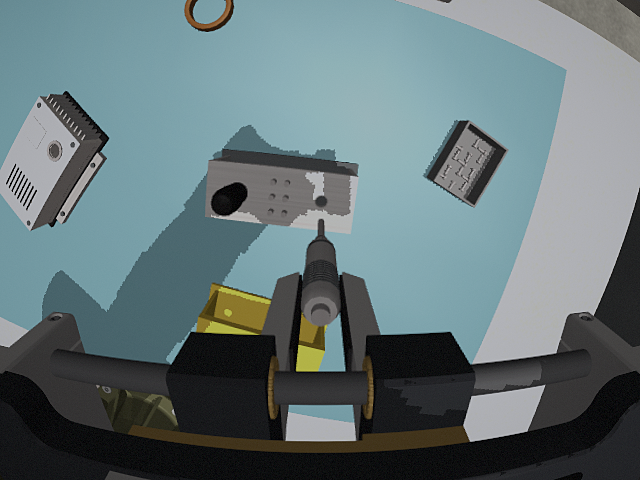

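The gauge is lifted and upright, with its tip at (321,222) close to the prediction. The tip height is about 198 mm, which clears the driver. Moving over to the port.

```bash
python3 -m jog '[-2,-14,-10,0,0,0, -6,-15,-30,0,0,0, -12,-15,-60,0,0,0, -20,-15,-100,0,0,0, -28,-15,-140,0,0,0, -36,-15,-180,0,0,0, -44,-15,-220,0,0,0, -52,-15,-260,0,0,0, -60,-15,-300,0,0,0, -66,-15,-330,0,0,0]';python3 -m jog '[-6,0,-30,0,0,0, -10,0,-52,0,0,0, -14,0,-69,0,0,0, -14,0,-69,0,0,0, -14,0,-69,0,0,0, -14,0,-69,0,0,0]'
python3 - <<'E'
from h import *
s=manip.read_state();print(s["clock"],s["joints"],s["eef_pos"],s["eef_rot"],s["wrist_force"])
c=manip.camera("wrist");save(c,'w6.png')
for n in("gauge_tip","port","unit"): print(n,[(np.round(d["xy"],1),round(d["score"],2),np.round(atz(c,d["xy"],73,True),1)) for d in manip.tip_of(n,c)])
p=s["eef_pos"];print([np.round(proj(c,p-[0,0,h],True),1) for h in(3,59,145,p[2]-73)])
E
```

```text
clock: 8.27
eef_pos: [548.7, 83.2, 359.1]
eef_rot: [-1.571, -0.0, -2.909]
wrist_force: [0.4, -0.2, -1.6]
finger_gap: 19.0
clock: 8.77
eef_pos: [547.2, 150.0, 359.0]
eef_rot: [-1.571, -0.0, -2.91]
wrist_force: [-0.3, 0.4, -1.2]
finger_gap: 18.7
8.7667 [ 2.03123316e-01  2.79444395e-01  1.17815234e+00 -1.92475829e-04
  1.68430075e+00  1.54235212e+00] [547.16180225 150.00910887 359.02027362] [-1.57061383e+00 -3.10147503e-04 -2.91004693e+00] [-0.30497284  0.44424966 -1.18451295]
gauge_tip [(array([320.9, 223.5]), 0.61, array([510.8, 141.4,  73. ]))]
port [(array([323.5, 196.3]), 0.73, array([546.8, 146.5,  73. ]))]
unit [(array([286.2, 199.8]), 0.7, array([531.4, 192.6,  73. ])), (array([474.9,  66.4]), 0.21, array([768.8,  -7.8,  73. ]))]
[array([321.6, 281.2]), array([321.4, 250. ]), array([321.1, 221.1]), array([320.9, 195.4])]
```

View pics/w6.png

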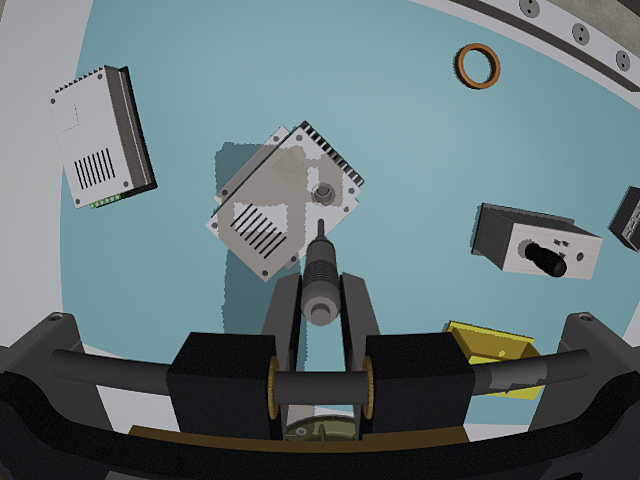

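The port rim is at (323,193), about 3 mm off in the jaw direction. I'll correct that and come down to roughly 20 mm above the rim.

```bash
python3 -m jog '[-1,10,4,0,0,0, -1,25,4,0,0,0, -1,45,4,0,0,0, -1,65,4,0,0,0, -1,85,4,0,0,0, -1,102,4,0,0,0, -1,114,4,0,0,0, -1,118,4,0,0,0, -1,118,4,0,0,0, -1,118,4,0,0,0]'
python3 - <<'E'
from h import *
s=manip.read_state();print(s["clock"],s["eef_pos"],s["eef_rot"],s["wrist_force"])
c=manip.camera("wrist");save(c,'w7.png')
for n in("gauge_tip","port"): print(n,[(np.round(d["xy"],1),round(d["score"],2),np.round(atz(c,d["xy"],73,True),1)) for d in manip.tip_of(n,c)])
p=s["eef_pos"];print([np.round(proj(c,p-[0,0,h],True),1) for h in(3,59,145,p[2]-73)])
a=cv2.resize(c["img"][160:310,240:400],None,fx=4,fy=4,interpolation=cv2.INTER_CUBIC)
cv2.imwrite('pics/w7c.png',a[:,:,::-1])
for n in("scene","top"):
    d=manip.camera(n);save(d,n+'7.png')
    for k in("gauge_tip","port"): print(n,k,[(np.round(e["xy"],1),round(e["score"],2)) for e in manip.tip_of(k,d)])
    q=proj(d,p-[0,0,100]).astype(int);x,y=q
    a=cv2.resize(d["img"][max(y-70,0):y+70,x-80:x+80],None,fx=4,fy=4,interpolation=cv2.INTER_CUBIC);cv2.imwrite(f'pics/{n}7c.png',a[:,:,::-1])
E
```

```text
clock: 9.8
eef_pos: [549.2, 146.7, 241.6]
eef_rot: [-1.571, 0.001, -2.91]
wrist_force: [0.2, 0.1, -1.0]
finger_gap: 19.4
9.8 [549.22409307 146.7204375  241.59905462] [-1.57076501e+00  5.16085381e-04 -2.91015197e+00] [ 0.24909287  0.12093955 -0.95232474]
gauge_tip [(array([321.9, 220.9]), 0.48, array([544.2, 144.8,  73. ]))]
port [(array([320.8, 215. ]), 0.76, array([549.7, 147.2,  73. ])), (array([ 63.5, 145.5]), 0.48, array([565.6, 449.6,  73. ])), (array([320.8, 222. ]), 0.33, array([542.8, 145.6,  73. ]))]
[array([321.7, 281.2]), array([321.4, 250.1]), array([321.2, 221.2]), array([321.2, 215.6])]
scene gauge_tip [(array([367.3, 214.3]), 0.6)]
scene port [(array([370.4, 224.1]), 0.56)]
top gauge_tip []
top port [(array([267.8, 244.5]), 0.7)]
```

View pics/w7c.png

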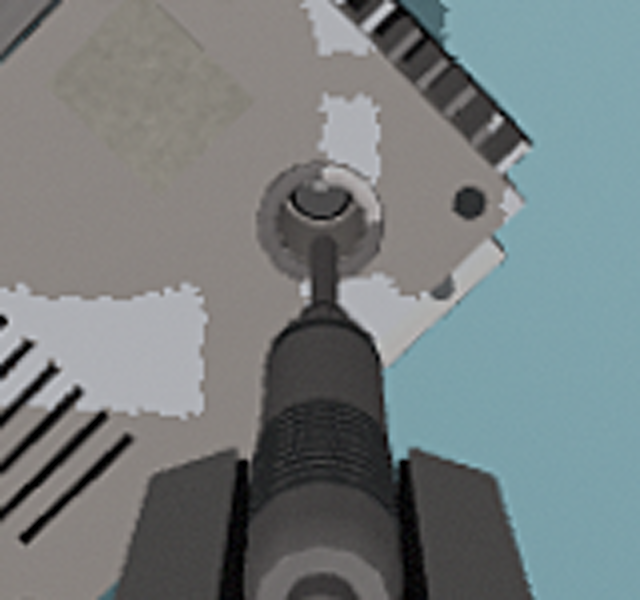

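View pics/scene7c.png

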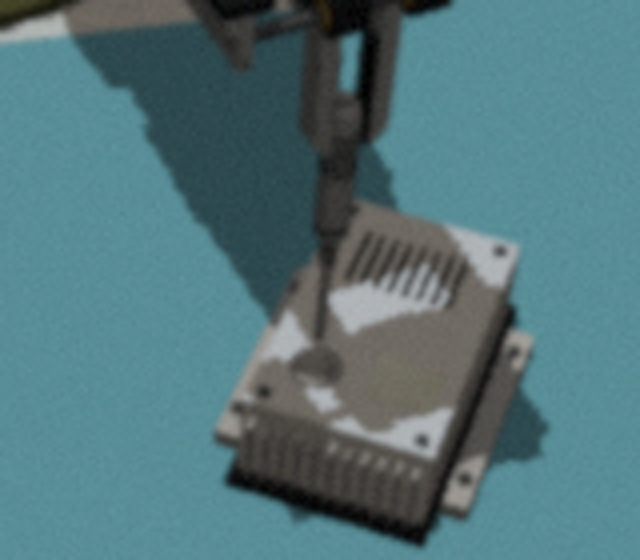

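View pics/top7c.png

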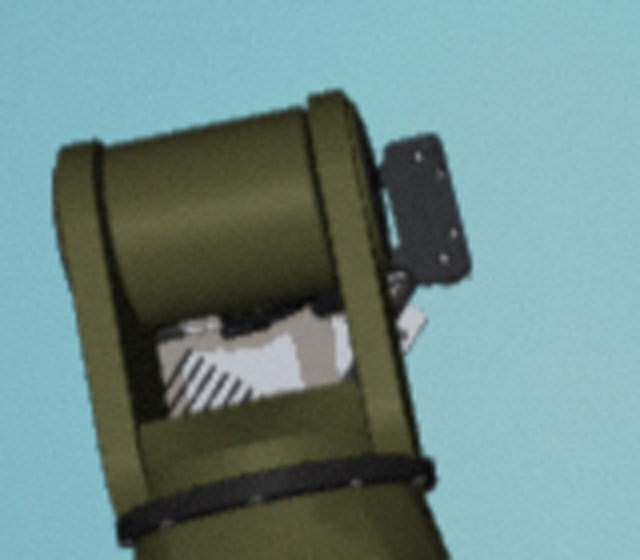

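The rim ellipse is centred near (320.3,215.3), and the rod axis extrapolates to about (321,214.6). That's within about 1 mm. I'll trim it, bring the tip to just above the rim plane, and look again.

```bash
python3 -m jog '[0,4,-0.7,0,0,0, 0,10,-0.7,0,0,0, 0,16,-0.7,0,0,0, 0,20,-0.7,0,0,0, 0,20,-0.7,0,0,0, 0,20,-0.7,0,0,0]'
cat > fit.py <<'E'
from h import *
import sys
nm=sys.argv[1]
F=[];Pp=[]
for i in range(6):
    c=manip.camera("wrist");s=manip.read_state();F.append(s["wrist_force"]);Pp.append(s["eef_pos"])
save(c,nm+'.png')
p=np.mean(Pp,0);print("clock",s["clock"],"pos",np.round(p,2),"rot",np.round(s["eef_rot"],4),"F",np.round(np.mean(F,0),2),np.round(np.std(F,0),2),"M",np.round(s["moment"],3))
for n in("gauge_tip","port"): print(n,[(np.round(d["xy"],1),round(d["score"],2)) for d in manip.tip_of(n,c)])
print("pred mouth,tip,z73",[np.round(proj(c,p-[0,0,h],True),1) for h in(59.2,145.2,p[2]-73)])
a=cv2.resize(c["img"][180:280,255:385],None,fx=6,fy=6,interpolation=cv2.INTER_CUBIC)
cv2.imwrite('pics/'+nm+'c.png',a[:,:,::-1])
E
python3 fit.py w8
```

```text
clock: 10.75
eef_pos: [548.8, 147.6, 220.8]
eef_rot: [-1.571, -0.001, -2.91]
wrist_force: [-0.1, 0.6, -1.1]
finger_gap: 19.3
clock 11.05 pos [548.95 147.68 221.39] rot [-1.5708e+00  4.0000e-04 -2.9098e+00] F [-0.24 -0.11 -1.53] [0.59 0.37 0.43] M [ 0.03  -0.016 -0.013]
gauge_tip [(array([320.9, 221.1]), 0.43)]
port [(array([318.9, 220.5]), 0.78)]
pred mouth,tip,z73 [array([321.4, 250. ]), array([321.2, 221.2]), array([321.2, 220.3])]
```

View pics/w8c.png

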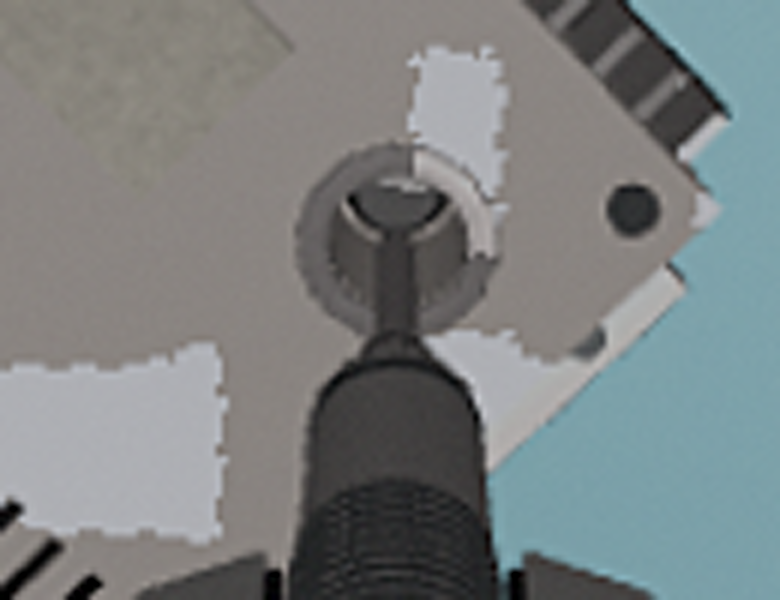

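The rim is centred at crop (397,241). The rod is at column 396.5, with its axis near row 245 at rim height, so it's centred to about 0.6 mm. Descending to just above the key.

```bash
python3 -m jog '[-0.4,2,0,0,0,0, -0.4,6,0,0,0,0, -0.4,12,0,0,0,0, -0.4,18,0,0,0,0, -0.4,24,0,0,0,0, -0.4,30,0,0,0,0, -0.4,36,0,0,0,0, -0.4,40,0,0,0,0, -0.4,40,0,0,0,0, -0.4,40,0,0,0,0]'
sed -i 's/range(6)/range(int(sys.argv[2]))/' fit.py; python3 fit.py w9 16
```

```text
clock: 11.98
eef_pos: [549.2, 147.8, 181.1]
eef_rot: [-1.571, -0.0, -2.91]
wrist_force: [-0.4, 0.4, -1.7]
finger_gap: 19.0
clock 12.7833 pos [549.32 147.77 181.34] rot [-1.5708  0.     -2.9098] F [ 0.03 -0.01 -1.71] [0.41 0.47 0.36] M [-0.063  0.06  -0.005]
gauge_tip [(array([323.8, 224.5]), 0.51)]
port [(array([583.5, 269.2]), 0.67), (array([321.4, 231.7]), 0.6), (array([610., 302.]), 0.41)]
pred mouth,tip,z73 [array([321.4, 250. ]), array([321.2, 221.1]), array([321.3, 231.5])]
```

View pics/w9c.png

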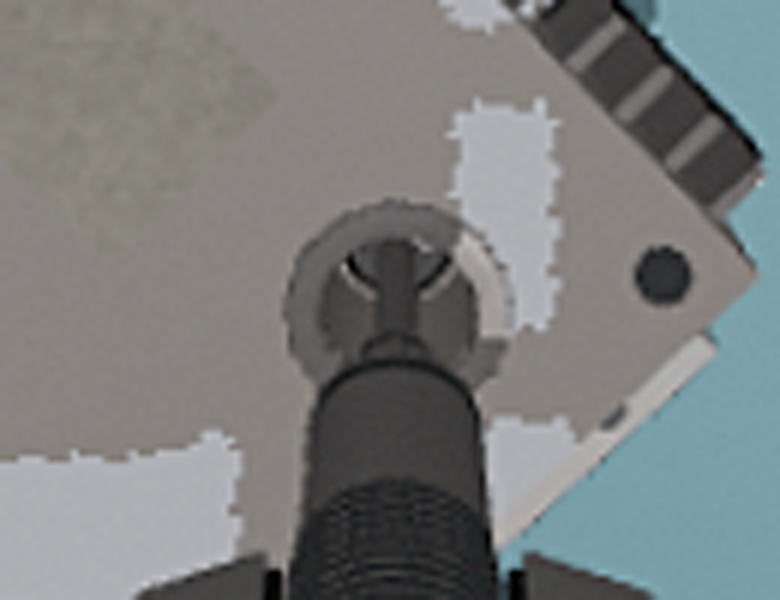

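It's still centred: rim at (399,308) against the axis at (398,309). Baseline Fz is about -1.65 N. Now pressing slowly.

```bash
python3 -m jog '[0,2,0,0,0,0, 0,4,0,0,0,0, 0,6,0,0,0,0, 0,8,0,0,0,0, 0,10,0,0,0,0, 0,11.5,0,0,0,0, 0,12.5,0,0,0,0, 0,13,0,0,0,0, 0,13,0,0,0,0, 0,13,0,0,0,0]'
python3 fit.py w10 24
```

```text
clock: 13.72
eef_pos: [549.3, 147.8, 168.4]
eef_rot: [-1.571, 0.0, -2.91]
wrist_force: [-0.7, 0.0, 1.7]
finger_gap: 19.3
clock 14.9167 pos [549.28 147.75 168.22] rot [-1.5708 -0.     -2.9098] F [ 0.04 -0.25  1.49] [0.38 0.45 0.54] M [ 0.043  0.016 -0.003]
gauge_tip [(array([321.8, 223. ]), 0.41)]
port [(array([322. , 233.8]), 0.8), (array([ 33.1, 148.4]), 0.17)]
pred mouth,tip,z73 [array([321.4, 250. ]), array([321.2, 221.1]), array([321.3, 235.9])]
```

View pics/w10c.png

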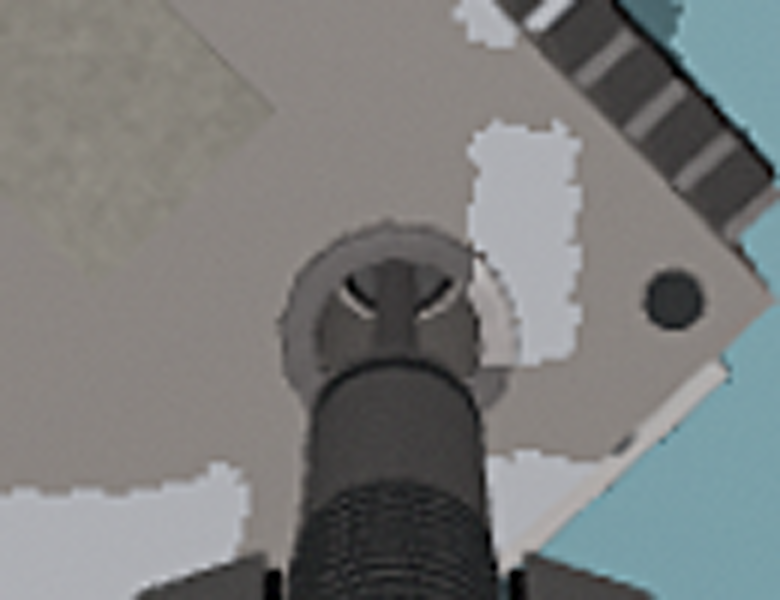

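The force is 3.14 N, about 6.3 mm, and geometry gives 6.0 mm, so they agree. It needs about 3.8 mm more.

```bash
python3 -m jog '[0,0.8,0,0,0,0, 0,1.6,0,0,0,0, 0,2.4,0,0,0,0, 0,3.1,0,0,0,0, 0,3.6,0,0,0,0, 0,3.8,0,0,0,0, 0,3.8,0,0,0,0, 0,3.8,0,0,0,0]'
python3 fit.py w11 70
python3 - <<'E'
from h import *
d=manip.camera("scene");p=manip.read_state()["eef_pos"]
x,y=proj(d,p-[0,0,70]).astype(int)
a=cv2.resize(d["img"][y-35:y+35,x-40:x+40],None,fx=8,fy=8,interpolation=cv2.INTER_CUBIC);cv2.imwrite('pics/s11c.png',a[:,:,::-1])
E
```

```text
clock: 15.68
eef_pos: [549.3, 147.8, 164.5]
eef_rot: [-1.571, 0.0, -2.91]
wrist_force: [-0.2, 0.2, 4.0]
finger_gap: 19.4
clock 19.1833 pos [549.26 147.75 164.39] rot [-1.5708 -0.     -2.9098] F [ 0.04 -0.06  3.52] [0.47 0.41 0.48] M [-0.065 -0.036  0.021]
gauge_tip [(array([320., 227.]), 0.51)]
port [(array([322.7, 239.1]), 0.61), (array([589.6, 276.4]), 0.18)]
pred mouth,tip,z73 [array([321.4, 250. ]), array([321.2, 221.1]), array([321.3, 237.2])]
```

View pics/w11c.png

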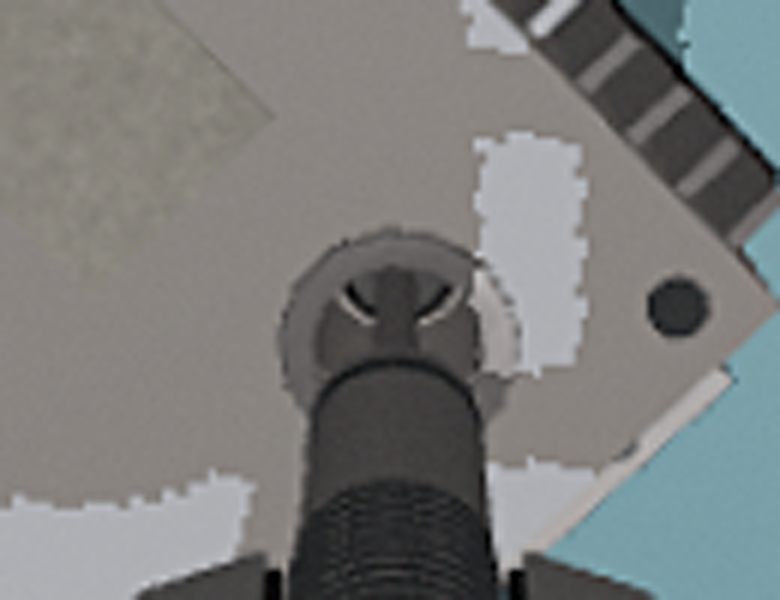

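View pics/s11c.png

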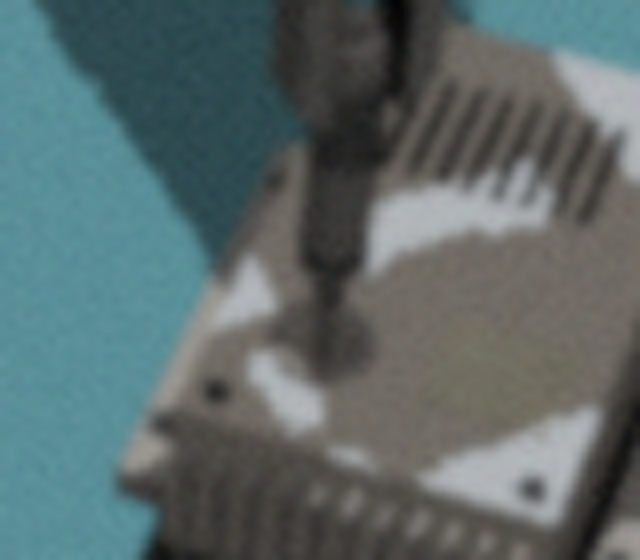

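The gauge reads 5.17 N against the measured baseline and 4.9 N against the nominal gauge weight, and geometry gives 9.8 mm of travel. The rim at (400,341) is centred on the axis at (398,343), the tool is vertical, and the readings are steady. I'm handing it in.

Run:
```python
from h import *
s=manip.read_state();print(s["clock"],np.abs(s["qd"]).max(),s["finger_gap"]);print(manip.sign_off())
```

```text
19.3333 0.002465614694276877 18.932664842739648
the job is handed in; nothing more can be done
None
```

I took the bar push gauge from the grey rack and lowered its rod down the test port. I handed the job in at 19.3 s, still holding it with the key pressed at about 5 N.

**Last checks**
- **Press:** the wrist force gave 5.2 N against the baseline measured with the gauge held free, or 4.9 N against its nominal weight. Arm height and rack geometry gave 9.8 mm of slide travel. Together that is about 9.8–10.3 mm against the 10 mm mark, well short of the 20 mm end stop.
- **Centring:** in the wrist picture the port rim and the gauge axis agreed to under 1 mm. There was no measurable sideways force on the rod (0.06 N or less on average).
- **Upright and steady:** the tool was vertical and the arm was at rest, with the gauge still gripped.

**Not confirmed:** I couldn't see the bold ring in any camera view. The barrel hides it from the wrist camera and it is too small in the scene camera, so the mark rests on force and geometry. The two force baselines differed by about 0.3 N, or 0.6 mm of travel.

I moved nothing else on purpose. I took no final picture to check the other things on the bench, but the gripper only ever closed on the gauge.

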